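Slide the crossbar into the brush rest

TASK

Put the loose round wooden crossbar into the brush rest without lifting it off the board: first roll it across the board until it lies along the fence, then slide it lengthwise along the fence through the holes of both uprights until its end meets the end stop. Leave the jar, tub and tin beside the rest where they stand.

Things in the scene. Friction and masses are not known exactly. Their poses are not given: they have to be found in the camera images.
- rest: Brush rest, fixed on the table: wooden board 170 mm wide (own x -90 to +80 mm) and 420 mm long (own y -210 to +210), 15 mm thick, top at z = 15 mm, carrying a fence, two holed uprights and an end stop. Origin: at table level, under the mid-length. x points across the board, away from the robot; y along it to the robot's left; z up.
- fence (a point): point on the fence's near face (facing the robot), at (45, -80, 26) mm in the rest's frame. The fence is a straight wooden strip on the board's far side, 18 mm wide, 13 mm high above the board (lower than the bar), along the rest's y from -195 to +33 mm. A bar lying on the board against it is in line with both holes.
- hole1 (a point): centre of the hole through the first upright, at (34, 40, 28) mm in the rest's frame; hole axis along the rest's y, diameter 31 mm, its lowest 2.5 mm filled by the board. The upright is a plywood plate 70 mm wide (x), 14 mm thick (y), top at z = 64 mm.
- hole2 (a point): centre of the same hole through the second, identical upright, at (34, 140, 28) mm in the rest's frame
- stop (a point): point on the end stop's face which the bar's end meets, at (34, 185, 26) mm in the rest's frame; the stop is a solid block 60 mm wide, 18 mm thick, top at z = 50 mm
- bar: loose round wooden bar, 22 mm diameter, 175 mm long, about 45 g, ends alike. Origin: its middle, on its axis; y is its length (x and z turn as it rolls). It starts on the board, on the robot's side of the fence, short of the first upright, up to 9 degrees askew. Home: middle at (34, 97.5, 26) mm in the rest's frame, 23 mm sticking out before the first upright.
- jar: bystander: closed white jar with red cap, 60 mm diameter, 75 mm high, beyond the fence; origin under its centre
- tub: bystander: open square paint tub, 85 x 85 mm, 45 mm high, beyond the fence; origin under its centre
- tin: bystander: closed round tin, 72 mm diameter, 55 mm high, beyond the fence; origin under its centre
Things that resemble listed ones, but are neither listed nor needed, are in the scene too. Of the things that look like the bar, the middle-sized one is meant.

How it is judged (in metres and radians):
On the way, in this order (a step that is already met when the one before it is completed fails the run):
1. the bar lies along the fence (gap under 5 mm, within 3.5 degrees), not yet entered in the first hole (x of bar in the frame of rest above 0.029 m and angle between the y axis of bar and the y axis of rest, either way round below 0.06 rad and y of bar in the frame of rest below -0.052 m), for 0.2 s.
2. the bar's leading end has come through the first upright (x of bar in the frame of rest between 0.026 and 0.042 m and angle between the y axis of bar and the y axis of rest, either way round below 0.09 rad and y of bar in the frame of rest above -0.035 m).
At the end, for the whole second after the job is handed in: The bar lies at rest through both uprights, its leading end within 10 mm of the end stop; the robot has let go of it (y of bar in the frame of rest between 0.0875 and 0.105 m and x of bar in the frame of rest between 0.026 and 0.042 m and z of bar in the frame of rest below 0.034 m and angle between the y axis of bar and the y axis of rest, either way round below 0.08 rad and linear speed of bar below 0.02 m/s); the robot touches nothing.
It fails at once if the bar is lifted more than 20 mm off the board (z of bar in the frame of rest above 0.046 m).
It fails at once if the bar is knocked off the board (z of bar in the frame of rest below 0.018 m).
It fails at once if the jar, tub or tin is shifted by more than 20 mm or tipped (distance of any of jar, tub, tin from where it was at the start of the episode above 0.02 m or angle between any of jar, tub, tin's own z axis and vertical above 0.3 rad).
It also fails if it takes over 48 s, if anything falls off the work surface, if the arm or the gripper's body presses on something with over 40 N, if the wrist force passes 120 N, or if a joint passes its speed limit or range.

ROBOT

A 6-joint arm with a two-finger parallel gripper is mounted at the origin on the work surface. World frame = base frame: x ahead of the robot, y to its left, z up, the work surface at z = 0. Lengths are in mm, angles in degrees, forces in N, time in s.
With the tool pointing down it reaches from about 325 to 925 mm from the base axis. Payload 3.1 kg.
Tool frame: the origin (TCP) lies at the very end of the fingers, on their centre line; the grasp point (between the pads) lies grasp_offset behind it (grasp_offset is the distance from the TCP to the grasp point, in mm); z points along the fingers, y is the line along which they close (so a half turn about z gives the same grasp; the last joint's range is limited). The gripper opens to 85 mm and grips with 20 to 120 N. Pads are 22 mm wide; open, the fingers measure 114 mm over their backs; the gripper's body (76 mm by 85 mm) begins 54 mm behind the grasp point. The pads swing forward as they close: fully open they stand 13 mm farther back than shut.
Start: joints at [-71.287, 12.427, 92.441, -0, 75.132, -6.429], TCP at [265.555, -565.791, 202.2] pointing down, gripper open.
Joint ranges: [-157.48, 157.48], [-44.54, 120.13], [17.64, 146.25], [-64.5, 244.5], [7.68, 150.69], [-147.95, 147.95]. Speed limits (degrees/s): [159.86, 159.86, 180, 180, 180, 180].

INTERFACE

Orientations are given as [roll, pitch, yaw] about the fixed x, y, z axes, in that order (R = Rz(yaw) Ry(pitch) Rx(roll)).
In Python, from station import * gives the robot as it stands. Calls block until the motion is done:
- goto(position, orientation): joint-space move of the TCP to a pose.
- move_l(position, attitude=None, speed=150): straight line of the TCP; attitude=None keeps the orientation; speed is the mean speed in mm/s.
- move_j(angles): joint-space move.
- grip(opening, squeeze=None): finger opening in mm; squeeze is the grip in N (None keeps the last); returns when the fingers have stopped.
- wait(seconds).
- solve_ik(position, orientation): joint angles nearest the present ones, or None.
- get_obs(): the state.
- get_image(name): name is "scene" or "top"; returns the picture (480x640x3 uint8, red, green, blue); there is no depth.
- get_calibration(name): a dict with "fx", "fy", "cx", "cy" (pixels), "R" (3x3) and "t" (3): a world point X has camera coordinates R X + t. Camera axes: x right, y down, z forward; pixel columns grow to the right and rows downward; lengths in mm; the calibration is good to about 2 mm. A picture is of the moment at which its call begins. get_calibration takes no time and is no camera call.
A pose or a line that the arm cannot do raises Unreachable and nothing moves.
- sign_off(): hands the job in; it is judged then, once.
Trained networks look in the newest picture that a camera, given by its name, has taken for a name from the list of things; names that differ only in an ending like _2 or _b are one class to them, and where a whole thing is asked for, a point or a joint stands for the part that bears it (a point fixed in the world has none). Each returns a list of dicts, best first, with "score" (0 to 1); they miss things now and then, are a little off and sometimes report something else, mostly with a low value. They report only what shows in the picture. A call takes as long as a camera call. They do not tell look-alikes from the thing itself.
- spot_in(name, camera): "extent" ([centre column, centre row, width, height] in pixels, round what is visible of it).
- regions_of(name, camera): "region" (480x640 bool, what is visible of it) and "extent" ([centre column, centre row, width, height] in pixels, round what is visible of it).
The state is a dict: "t": time; "joint_pos": joint angles; "qvel": joint speeds; "effort": joint torques, N m; "tcp_pos": TCP position; "ee_rot": TCP orientation; "wrist_force": force on the tool from outside, world axes, zero at the start; "moment": the same for the moment, N m; "grip_width": finger opening in mm; "grip_force": force on a finger pad.
Only numpy, scipy, OpenCV 4.12 (cv2) and the standard library are available. Lean on these libraries where they do the work, as an engineer would, in place of code of your own. Each camera call takes 0.05 s, during which the arm holds its last target. There are 200 camera calls.

## Working session

There is one attempt and no reset: what is moved stays moved. The work goes in short steps, each a Python script; the robot and the scene stay as the last script left them, time stands still between calls to the robot, and variables do not carry over. Pictures are saved under pics/ and viewed, at most 10 in all, crops included, and the job is handed in when it is done.

```bash
ls; mkdir -p pics
python3 - <<'E'
from station import *
import cv2, numpy as np, pickle
for c in ["top","scene"]:
    im=get_image(c); cv2.imwrite(f"pics/{c}0.png",im[:,:,::-1]); k=get_calibration(c)
    print(c,{a:np.round(b,3).tolist() for a,b in k.items()})
    for n in ["rest","bar","jar","tub","tin"]:
        for d in regions_of(n,c): print(n,round(d["score"],2),np.round(d["extent"]),d["region"].sum())
o=get_obs();print(o["t"],o["tcp_pos"],o["ee_rot"])
try: print(grasp_offset)
except Exception as e: print(e)
E
```

```text
pics
top {'fx': 553.896, 'fy': 553.896, 'cx': 327.233, 'cy': 236.479, 'R': [[0.016, -1.0, -0.008], [-0.98, -0.014, -0.198], [0.198, 0.011, -0.98]], 't': [-45.054, 534.816, 950.596]}
rest 0.95 [291. 251. 232. 121.] 18673
bar 0.97 [499. 228. 112.  94.] 2172
bar 0.86 [406. 369.  66.  11.] 471
jar 0.77 [239. 143.  33.  36.] 1092
jar 0.48 [335. 267. 100.  26.] 1150
tub 0.96 [367. 169.  55.  56.] 2333
tin 0.98 [302. 157.  42.  40.] 1272
scene {'fx': 606.973, 'fy': 606.973, 'cx': 325.196, 'cy': 244.498, 'R': [[-0.784, 0.62, -0.015], [0.445, 0.545, -0.711], [-0.432, -0.564, -0.703]], 't': [446.289, -165.589, 1366.646]}
rest 0.88 [367. 300. 206. 187.] 16230
bar 0.97 [224. 193.  27.  78.] 1147
bar 0.71 [346. 249.  51.  62.] 891
bar 0.71 [374. 182.  42.  29.] 312
jar 0.88 [301. 372.  42.  54.] 1828
tub 0.8 [242. 283.  68.  58.] 2603
tin 0.93 [273. 328.  42.  51.] 1799
tin 0.74 [367. 301. 203. 183.] 15976
0.6 [ 265.57582388 -565.78494961  202.19973314] [ 1.79999607e+02 -3.78624683e-04  2.51429219e+01]
18.700000000000003
```

View pics/top0.png

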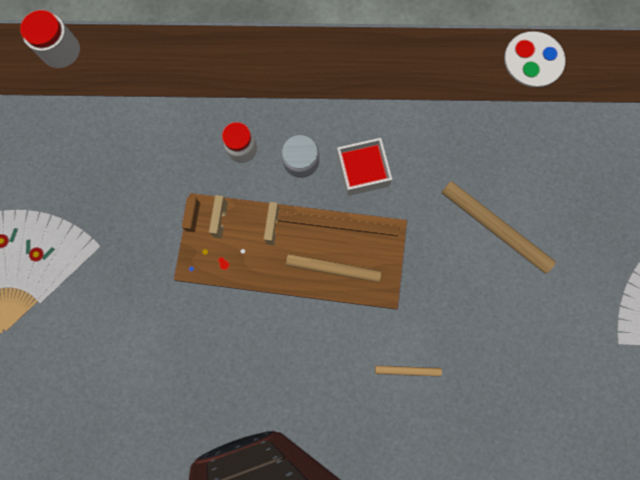

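View pics/scene0.png

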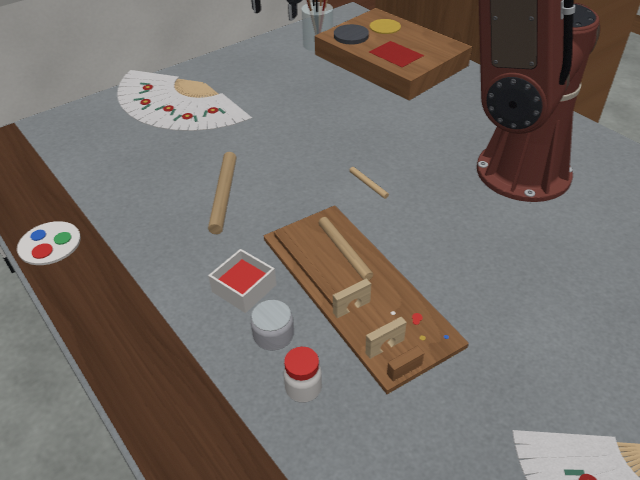

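Candidates in the top picture are the long bar at (499,228) on the table, the thin short stick at (409,371) on the table, and the middle-sized bar at (335,268) on the board. I choose the one on the board, on the robot's side of the fence. In the scene picture the same bar is at (346,249). The end stop and uprights are on the left in the top view. Next I fit the poses.

```bash
cat > h.py <<'E'
from station import *
import cv2, numpy as np, json
from scipy.optimize import minimize
K={c:get_calibration(c) for c in("top","scene")}
def proj(P,c):
    k=K[c]; q=np.asarray(P,float)@np.array(k["R"]).T+np.array(k["t"])
    return np.c_[k["fx"]*q[:,0]/q[:,2]+k["cx"],k["fy"]*q[:,1]/q[:,2]+k["cy"]]
def T(p,P):  # planar pose x,y,yaw(deg)
    a=np.radians(p[2]);c,s=np.cos(a),np.sin(a);P=np.asarray(P,float)
    return np.c_[p[0]+c*P[:,0]-s*P[:,1],p[1]+s*P[:,0]+c*P[:,1],P[:,2]]
def box(x0,x1,y0,y1,z0,z1): return np.array([[x,y,z] for x in(x0,x1) for y in(y0,y1) for z in(z0,z1)],float)
REST=[box(-90,80,-210,210,0,15),box(45,63,-195,33,15,28),box(-1,69,33,47,15,64),box(-1,69,133,147,15,64),box(4,64,185,203,15,50)]
A=np.linspace(0,2*np.pi,24,endpoint=False)
BAR=[np.array([[11*np.cos(a),y,26+11*np.sin(a)] for a in A for y in(-87.5,87.5)])]
S=4
def mask(p,parts,c):
    m=np.zeros((480*S,640*S),np.uint8)
    for b in parts:
        h=cv2.convexHull(((proj(T(p,b),c)+.5)*S-.5).astype(np.float32))
        cv2.fillConvexPoly(m,np.round(h*16).astype(np.int32),1,shift=4)
    return m>0
def fit(p0,parts,regs):
    big={c:cv2.resize(r.astype(np.uint8),None,fx=S,fy=S,interpolation=cv2.INTER_NEAREST)>0 for c,r in regs.items()}
    f=lambda p:sum((mask(p,parts,c)^r).sum()/r.sum() for c,r in big.items())
    p0=np.array(p0,float)
    for d in(15,3):
        r=minimize(f,p0,method="Nelder-Mead",options=dict(initial_simplex=[p0,p0+[d,0,0],p0+[0,d,0],p0+[0,0,d/2]],maxiter=80,xatol=.05,fatol=1e-4)); p0=r.x
    return r.x,r.fun
def rel(rest,p):  # p in rest frame
    a=np.radians(rest[2]);d=np.array(p[:2])-rest[:2]
    return np.array([np.cos(a)*d[0]+np.sin(a)*d[1],-np.sin(a)*d[0]+np.cos(a)*d[1],p[2]-rest[2]])
def bar_reg(c,near):
    L=[d for d in regions_of("bar",c)]; 
    L=[d for d in L if np.hypot(d["extent"][0]-near[0],d["extent"][1]-near[1])<25]
    return L[0]["region"] if L else None
E
cat > m.py <<'E'
from h import *
regs={};br={}
px={"top":(335,268),"scene":(346,249)}
for c in K:
    im=get_image(c); 
    R=regions_of("rest",c)[0]["region"]
    b=bar_reg(c,px[c])
    if b is None: L=[d for d in regions_of("jar",c) if abs(d["extent"][0]-335)<20]; b=L[0]["region"] if L else None
    if b is not None: br[c]=b; R=R|b
    regs[c]=R
def back(c,u,z):
    k=K[c];R=np.array(k["R"]);o=-R.T@np.array(k["t"]);d=R.T@[(u[0]-k["cx"])/k["fx"],(u[1]-k["cy"])/k["fy"],1];return o+d*(z-o[2])/d[2]
g=back("top",(292,251),15); b0=back("top",(335,268),26)
print("init",g,b0,list(br))
out={}
for cs in(["top"],["scene"],["top","scene"]):
    r,f=fit([g[0],g[1],-6],REST,{c:regs[c] for c in cs}); print(cs,"rest",np.round(r,2),round(f,3))
    cb=[c for c in cs if c in br]
    if cb:
        b,f=fit([b0[0],b0[1],r[2]],BAR,{c:br[c] for c in cb}); print("  bar",np.round(b,2),round(f,3),"rel",np.round(rel(r,b),2))
json.dump(dict(rest=list(r),bar=list(b)),open("pose.json","w"))
vis=[]
for c in K:
    im=get_image(c)[:,:,::-1].copy()
    for p,parts,col in((r,REST,(0,255,0)),(b,BAR,(255,255,0))):
        for q in parts: cv2.polylines(im,[np.round(cv2.convexHull(proj(T(p,q),c).astype(np.float32))).astype(int)],True,col,1)
    u=proj(np.array([[r[0],r[1],15]]),c)[0].astype(int)
    vis.append(cv2.resize(im[u[1]-95:u[1]+95,u[0]-130:u[0]+130],(780,290*2-10))[:, :] if 0 else cv2.resize(im[max(u[1]-95,0):u[1]+95,u[0]-130:u[0]+130],(400,292)))
cv2.imwrite("pics/fit0.png",np.hstack(vis))
print(get_obs()["t"])
E
python3 m.py
```

```text
init [514.48303938  29.11889139  15.        ] [481.96817047 -51.83963651  26.        ] ['top', 'scene']
['top'] rest [522.84  29.45  -6.45] 0.022
  bar [482.52 -48.65  -9.66] 0.066 rel [-31.29 -82.13  -3.21]
['scene'] rest [ -105.52 -1604.21   498.17] 1.0
  bar [483.3  -49.25 530.36] 0.074 rel [  598.39 -1551.31    32.2 ]
['top', 'scene'] rest [ -196.34 -1477.67  -247.05] 2.0
  bar [ 482.84  -48.94 -189.74] 0.157 rel [ 1050.9  -1182.44    57.32]Traceback (most recent call last):
  File "m.py", line 28, in <module>
    vis.append(cv2.resize(im[u[1]-95:u[1]+95,u[0]-130:u[0]+130],(780,290*2-10))[:, :] if 0 else cv2.resize(im[max(u[1]-95,0):u[1]+95,u[0]-130:u[0]+130],(400,292)))
                                                                                                ~~~~~~~~~~^^^^^^^^^^^^^^^^^^^^^^^^^^^^^^^^^^^^^^^^^^^^^^^^^^^^^^^^
cv2.error: OpenCV(4.12.0) /io/opencv/modules/imgproc/src/resize.cpp:4208: error: (-215:Assertion failed) !ssize.empty() in function 'resize'
```

The scene fit diverged, probably because the network's first "rest" was something else, such as the paint box. I'll select the rest region by its position.

```bash
python3 - <<'E'
s=open("m.py").read()
s=s.replace('R=regions_of("rest",c)[0]["region"]','L=regions_of("rest",c); print(c,[(round(d["score"],2),np.round(d["extent"]).tolist()) for d in L]); t={"top":(291,251),"scene":(367,300)}[c]; R=min(L,key=lambda d:np.hypot(d["extent"][0]-t[0],d["extent"][1]-t[1]))["region"]')
open("m.py","w").write(s)
E
python3 m.py
```

```text
top [(0.94, [289.0, 250.0, 232.0, 123.0])]
scene [(0.8, [368.0, 301.0, 206.0, 186.0])]
init [514.48303938  29.11889139  15.        ] [481.96817047 -51.83963651  26.        ] ['top', 'scene']
['top'] rest [522.82  29.94  -6.44] 0.019
  bar [482.57 -48.86  -9.6 ] 0.072 rel [-31.15 -82.82  -3.15]
['scene'] rest [523.6   30.29  -6.55] 0.02
  bar [483.64 -51.07  -9.03] 0.135 rel [-30.42 -85.39  -2.48]
['top', 'scene'] rest [523.26  30.31  -6.54] 0.041
  bar [482.99 -49.05  -9.75] 0.236 rel [-30.96 -83.43  -3.21]
1.35
```

View pics/fit0.png

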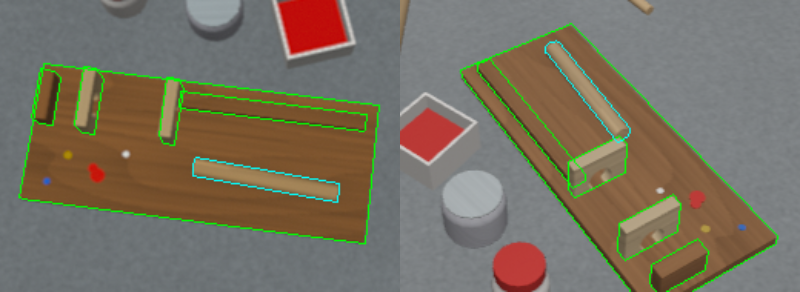

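The overlays fit both views: rest near (523.3, 30.3) with yaw −6.5°. The cyan outline lies on the middle-sized bar on the board, and its 175 mm length matches. Next I roll it to the fence with the half-open fingers as a two-point pusher.

```bash
cat >> h.py <<'E'
J=lambda:json.load(open("pose.json"))
def W(x,y,z): return T(J()["rest"],[[x,y,z]])[0]
def ori(dyaw=0): return [180,0,J()["rest"][2]+dyaw]
def fr():  # wrist force in rest axes
    f=np.array(get_obs()["wrist_force"]);a=np.radians(J()["rest"][2]);c,s=np.cos(a),np.sin(a)
    return np.array([c*f[0]+s*f[1],-s*f[0]+c*f[1],f[2]])
E
cat > roll.py <<'E'
from h import *
yb=-83
goto(W(-70,yb,110),ori()); grip(50)
move_l(W(-70,yb,30),speed=150); wait(.2); f0=fr()
move_l(W(-70,yb,18),speed=40); print("down",fr()-f0,get_obs()["t"])
if abs((fr()-f0)[2])<3:
    move_l(W(4,yb,18),speed=45); f0=fr()
    for x in np.arange(5,14.1,1):
        move_l(W(x,yb,18),speed=20); wait(.05); f=fr()-f0; print(x,np.round(f,2))
        if f[0]<-1.5: break
    wait(.3)
print(get_obs()["t"])
for c in K: cv2.imwrite(f"pics/roll_{c}.png",get_image(c)[:,:,::-1])
E
python3 roll.py
python3 -c "
import cv2,numpy as np
a=cv2.imread('pics/roll_top.png')[150:350,170:430];b=cv2.imread('pics/roll_scene.png')[180:380,240:500]
cv2.imwrite('pics/roll.png',cv2.resize(np.hstack([a,b]),(800,308)))"
```

```text
down [-0.62121366 -0.32362707 -0.50056914] 5.1417
5.0 [ 0.36  0.24 -0.06]
6.0 [-0.14  0.01  1.62]
7.0 [ 0.1  -0.72  1.65]
8.0 [-0.73 -0.32  0.91]
9.0 [-0.04  0.14  0.08]
10.0 [-0.36 -1.22  0.38]
11.0 [-0.09 -0.28  0.12]
12.0 [-0.9   0.3   1.17]
13.0 [-0.4  -0.25  0.63]
14.0 [-0.37  0.06  0.78]
10.2333
```

View pics/roll.png

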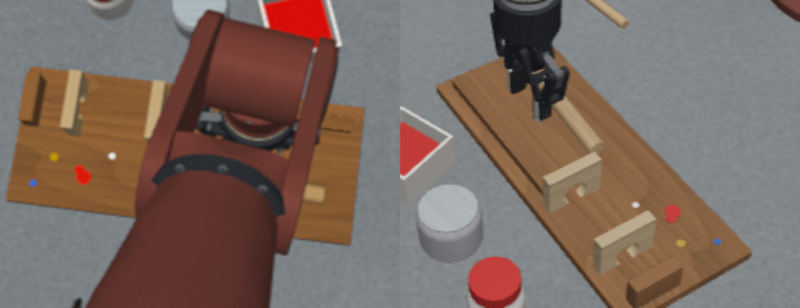

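Run:
```python
from h import *
o=get_obs();print(o["tcp_pos"],o["ee_rot"],o["grip_width"],rel(J()["rest"],[*o["tcp_pos"][:2],o["ee_rot"][2]]))
p=o["tcp_pos"]
for dy in(-40,-25,25,40):
  for x in(14,):
    for z in (18,31,50):
      y=rel(J()["rest"],[*p[:2],0])[1]+dy
      u=proj([W(x,y,z)],"scene")[0]; print(dy,z,np.round(u),"crop",np.round((u-[240,180])*800/520+[400,0]))
L=regions_of("bar","scene");print([(round(d["score"],2),np.round(d["extent"]).tolist()) for d in L])
im=get_image("scene")[190:290,280:413,::-1];cv2.imwrite("pics/z.png",cv2.resize(im,None,fx=6,fy=6,interpolation=cv2.INTER_CUBIC))
```

```text
[527.69790745 -53.7317926   17.97670013] [-1.79998636e+02  2.30942334e-03 -6.54303634e+00] 49.80577058379621 [ 1.39878725e+01 -8.29912012e+01  3.04539334e-04]
-40 18 [314. 246.] crop [513. 102.]
-40 31 [314. 241.] crop [513.  95.]
-40 50 [313. 234.] crop [513.  84.]
-25 18 [318. 251.] crop [520. 109.]
-25 31 [318. 246.] crop [519. 102.]
-25 50 [317. 239.] crop [519.  91.]
25 18 [332. 267.] crop [541. 134.]
25 31 [332. 262.] crop [541. 126.]
25 50 [331. 255.] crop [541. 115.]
40 18 [336. 272.] crop [547. 141.]
40 31 [336. 267.] crop [547. 134.]
40 50 [336. 260.] crop [547. 123.]
[(0.89, [223.0, 192.0, 27.0, 77.0]), (0.89, [373.0, 183.0, 37.0, 28.0]), (0.73, [351.0, 257.0, 41.0, 43.0]), (0.31, [368.0, 302.0, 205.0, 181.0])]
```

View pics/z.png

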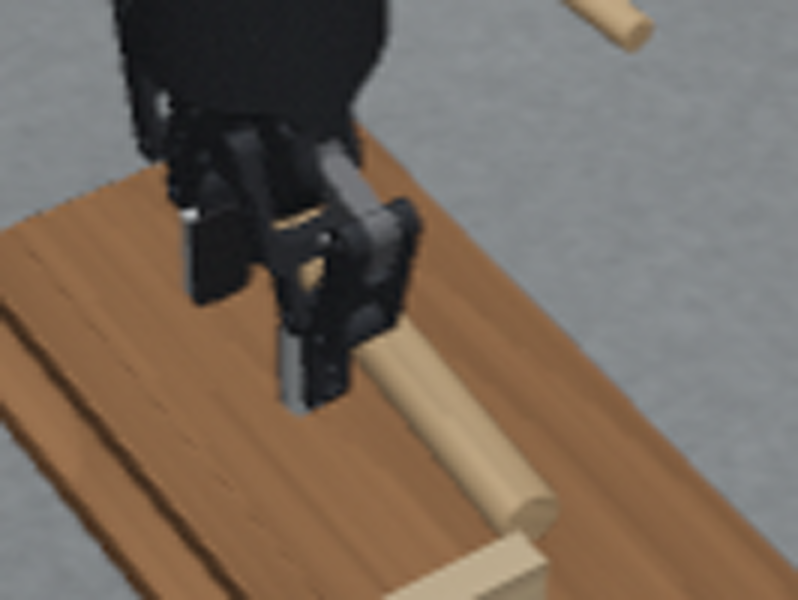

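The view shows the bar untouched. The finger tips at crop (300,413), full image (330,259), stand about 40–50 mm above the table, so they passed over the bar. When partly open, the fingers end well above the TCP. I'll close them and measure where the tips really are.

Run:
```python
from h import *
f0=fr();grip(0); print(fr()-f0)
im=get_image("scene")[190:290,280:413,::-1].copy();o=get_obs();print(o["grip_width"],o["t"],o["tcp_pos"],o["grip_force"])
im=cv2.resize(im,None,fx=6,fy=6,interpolation=cv2.INTER_CUBIC)
y=-83
for z,col in((18,(0,255,0)),(31,(0,255,255)),(44,(255,0,255))):
    q=proj([W(14+a,y+b,z) for a,b in((11,14.5),(-11,14.5),(-11,-14.5),(11,-14.5))],"scene")
    cv2.polylines(im,[np.round((q+.5-[280,190])*6).astype(int)],True,col,1)
cv2.imwrite("pics/z2.png",im)
```

```text
[ 0.67715792  0.33221173 -0.69313849]
-0.10130688492714719 11.0167 [527.69949904 -53.72661595  17.99674706] 0.0
```

View pics/z2.png

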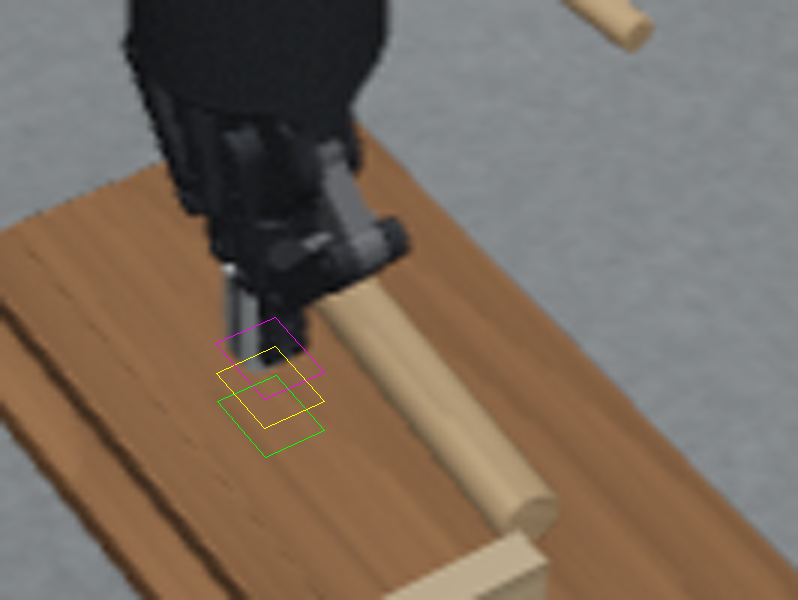

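The green box marks where the tips should be at TCP z = 18. The real closed tips, at crop (262,368), stand about 30 mm higher. I'll touch the board under force control to get the true offset, then check the tips' xy in the same picture.

Run:
```python
from h import *
move_l(W(14,-83,3),speed=60); wait(.1); f0=fr(); print(f0)
hit=None
for z in np.arange(1,-26,-2):
    move_l(W(14,-83,z),speed=40); wait(.05); f=(fr()-f0); print(z,round(f[2],1),end="; ")
    if f[2]>4: hit=z; break
o=get_obs();print(hit,o["t"],o["tcp_pos"],np.round(fr()-f0,1))
im=get_image("scene")[190:290,280:413,::-1].copy()
im=cv2.resize(im,None,fx=6,fy=6,interpolation=cv2.INTER_CUBIC)
q=proj([W(14+a,-83+b,15) for a,b in((11,9),(-11,9),(-11,-9),(11,-9))],"scene")
cv2.polylines(im,[np.round((q+.5-[280,190])*6).astype(int)],True,(0,255,0),1)
cv2.imwrite("pics/z3.png",im)
```

```text
[ 0.53560045 -0.01779547  1.041647  ]
1 -0.3; -1 -0.4; -3 -1.0; -5 -1.4; -7 -0.8; -9 -1.8; -11 -2.3; -13 0.1; -15 4.2; -15 14.2167 [528.25163164 -53.84832646 -14.00994855] [-2.9  1.3  4.2]
```

View pics/z3.png

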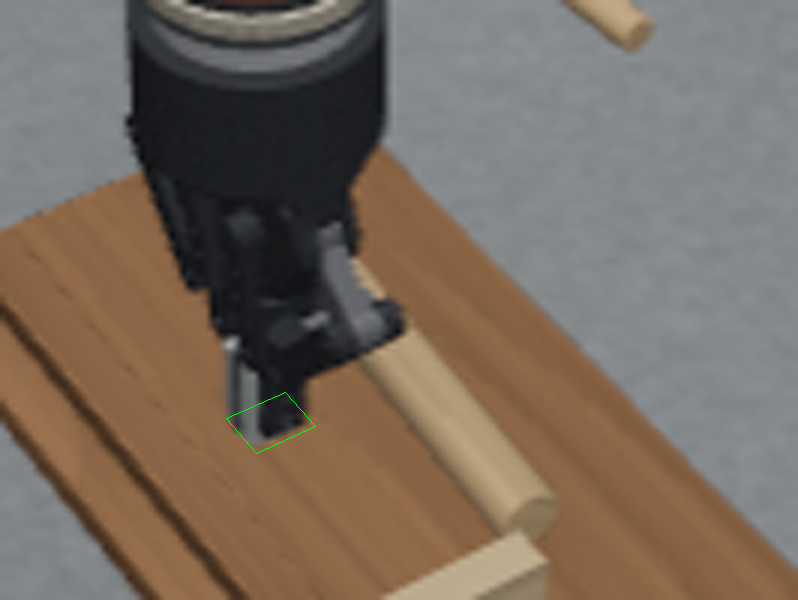

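Contact comes at a reported z of −14, so the real fingertips end about 29 mm above the reported TCP; the xy agrees. I'll use that offset (z_cmd = −10) and repeat the roll.

```bash
cat > roll2.py <<'E'
from h import *
yb=-83
move_l(W(14,yb,22),speed=150); move_l(W(-64,yb,22),speed=200); grip(50)
move_l(W(-64,yb,-10),speed=100); wait(.1); f0=fr()
move_l(W(8,yb,-10),speed=45); print(np.round(fr()-f0,2)); 
for x in np.arange(9.5,18,1.5):
    move_l(W(x,yb,-10),speed=25); wait(.05); f=fr()-f0; print(x,np.round(f,2))
    if f[0]<-3: break
wait(.3); print(get_obs()["t"])
ims={}
for c in K: ims[c]=get_image(c); cv2.imwrite(f"pics/roll2_{c}.png",ims[c][:,:,::-1])
for c in K: print(c,[(round(d["score"],2),np.round(d["extent"]).tolist()) for d in regions_of("bar",c)])
q=proj([W(34,-83+s,26) for s in(-87.5,87.5)],"top");print("expected ends",q,proj([W(34,-83+s,26) for s in(-87.5,87.5)],"scene"))
a=ims["top"][150:350,170:430,::-1];b=ims["scene"][190:340,265:460,::-1]
cv2.imwrite('pics/roll2.png',np.hstack([cv2.resize(a,(400,308)),cv2.resize(b,(400,308))]))
E
python3 roll2.py
```

```text
[-0.17 -0.17 -0.41]
9.5 [-0.04  0.12 -0.26]
11.0 [ 0.64  0.22 -0.55]
12.5 [-0.8  -0.81 -0.31]
14.0 [-4.54 -0.2   3.03]
19.5583
top [(0.93, [407.0, 372.0, 64.0, 10.0]), (0.72, [498.0, 229.0, 114.0, 95.0]), (0.53, [383.0, 239.0, 11.0, 8.0])]
scene [(0.89, [224.0, 193.0, 32.0, 76.0]), (0.79, [372.0, 184.0, 39.0, 28.0]), (0.74, [316.0, 261.0, 54.0, 61.0])]
expected ends [[384.38597834 239.06809052]
 [291.29147854 227.28397491]] [[292.5259803  232.92881957]
 [340.67229002 289.52449787]]
```

View pics/roll2.png

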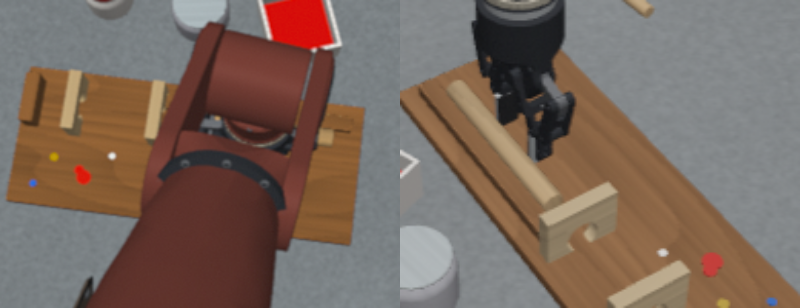

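The bar now lies along the fence, from scene crop (450,85) to (550,195). The network extent agrees with expected ends at (292,233) and (341,290), which puts the bar's middle at y ≈ −83. Next I push its rear end along the fence with closed fingers, leaning the tool back to clear the upright.

```bash
cat > push.py <<'E'
from h import *
O=[-160,0,J()["rest"][2]-5]
move_l(W(4,-83,-10),speed=80); move_l(W(0,-83,60),speed=200); grip(0)
try: goto(W(29,-186,40),O)
except Exception as e: print("unreach",e); raise SystemExit
move_l(W(29,-186,-6.5),speed=100); wait(.1); f0=fr(); print("start",get_obs()["t"])
for y in(-165,-145,-125,-105,-85,-65,-50):
    move_l(W(29,y,-6.5),speed=50); f=fr()-f0; print(y,np.round(f,2))
    if np.abs(f).max()>8: print("stop");break
ims={}
for c in K: ims[c]=get_image(c)
for c in K: print(c,[(round(d["score"],2),np.round(d["extent"]).tolist()) for d in regions_of("bar",c)])
print(get_obs()["t"])
a=ims["top"][150:350,170:430,::-1];b=ims["scene"][190:390,265:480,::-1]
cv2.imwrite('pics/push.png',np.hstack([cv2.resize(a,(390,300)),cv2.resize(b,(410,381))[:300]]))
E
python3 push.py
```

```text
start 22.35
-165 [-0.66  0.29  0.04]
-145 [-1.27  0.4   0.81]
-125 [-1.36 -0.16 -0.09]
-105 [-1.29  0.25 -0.58]
-85 [-0.58  0.34  0.19]
-65 [-0.35  1.02  0.21]
-50 [-1.11  0.34  0.95]
top [(0.83, [423.0, 369.0, 36.0, 8.0]), (0.82, [273.0, 224.0, 92.0, 23.0]), (0.56, [497.0, 227.0, 119.0, 96.0])]
scene [(0.9, [351.0, 301.0, 55.0, 69.0]), (0.77, [223.0, 193.0, 31.0, 78.0])]
26.3167
```

View pics/push.png

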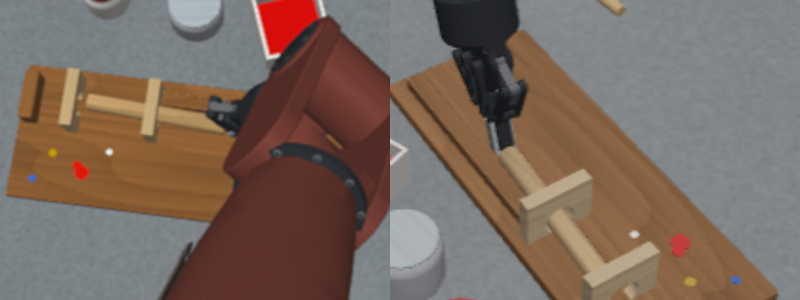

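The bar has gone through the first upright, and its leading end at top crop (88,100) is just short of hole 2, in line with it. I continue until the force shows the stop, then retreat and check.

```bash
cat > push2.py <<'E'
from h import *
f0=fr();ok=True
for y in(-38,-26,-12,0,5):
    move_l(W(29,y,-6.5),speed=45); f=fr()-f0; print(y,np.round(f,2))
    if np.abs(f).max()>8: print("stop");ok=False;break
if ok:
    for y in np.arange(6.5,16,1.5):
        move_l(W(29,y,-6.5),speed=25); wait(.05); f=fr()-f0; print(y,np.round(f,2))
        if f[1]<-3 or abs(f[0])>8: break
print(get_obs()["t"])
y=rel(J()["rest"],[*get_obs()["tcp_pos"][:2],0])[1]
move_l(W(29,y-25,-6.5),speed=80); move_l(W(29,y-40,80),speed=200); goto(W(-120,-170,200),[180,0,J()["rest"][2]])
ims={}
for c in K: ims[c]=get_image(c)
for c in K: print(c,[(round(d["score"],2),np.round(d["extent"]).tolist()) for d in regions_of("bar",c)])
for c in K: print(c,"home ends",np.round(proj([W(34,97.5+s,26) for s in(-87.5,87.5)],c),1).tolist())
print(get_obs()["t"])
a=ims["top"][150:350,150:410,::-1];b=ims["scene"][230:400,290:480,::-1]
cv2.imwrite('pics/done.png',np.hstack([cv2.resize(a,(450,346)),cv2.resize(b,(350,346))]))
E
python3 push2.py
```

```text
-38 [ 0.4  -5.38  0.75]
-26 [ -7.96 -38.55   9.17]
stop
27.15
top [(0.8, [270.0, 225.0, 95.0, 24.0]), (0.78, [498.0, 228.0, 114.0, 98.0]), (0.57, [400.0, 370.0, 50.0, 11.0])]
scene [(0.92, [224.0, 193.0, 28.0, 79.0]), (0.74, [352.0, 303.0, 49.0, 64.0]), (0.67, [374.0, 183.0, 37.0, 28.0]), (0.41, [272.0, 328.0, 45.0, 52.0])]
top home ends [[288.4, 226.9], [196.4, 215.3]]
scene home ends [[342.3, 291.5], [401.3, 360.8]]
29.4
```

View pics/done.png

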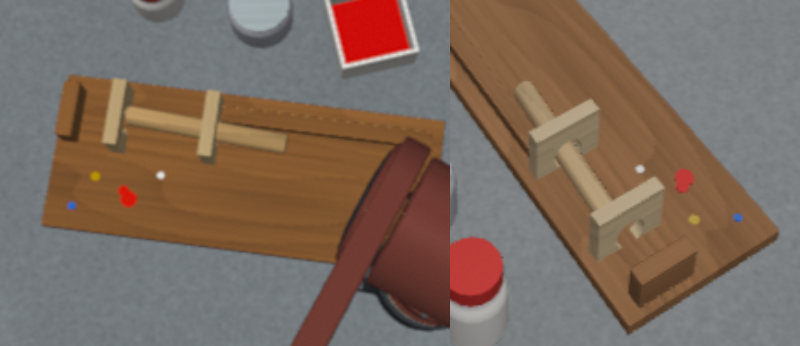

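The bar met the rim of the second upright. In the top crop it runs from (127,115) to (287,143), so it is skewed about 3° with its rear end off the fence; my sideways bias caused this. I'll roll the rear part back to the fence, check the skew numerically, then push again without bias.

```bash
cat >> h.py <<'E'
def skew(tag):
    get_image("top"); k=K["top"];R=np.array(k["R"]);o=-R.T@np.array(k["t"])
    L=[d for d in regions_of("bar","top") if 205<d["extent"][1]<245 and d["extent"][0]<340]
    if not L: print(tag,"no bar"); return None
    v,u=np.nonzero(L[0]["region"]); d=np.c_[(u-k["cx"])/k["fx"],(v-k["cy"])/k["fy"],np.ones(len(u))]@R
    P=o+d*((30-o[2])/d[:,2])[:,None]; r=J()["rest"]; Q=np.array([rel(r,[*p[:2],0])[:2] for p in P]).astype(np.float32)
    vx,vy,x0,y0=cv2.fitLine(Q,cv2.DIST_HUBER,0,.01,.01).ravel(); s=vx/vy; ys=np.percentile(Q[:,1],[0.5,99.5])
    print(tag,"angle",round(float(np.degrees(np.arctan(s))),2),"x at ends",[round(float(x0+s*(y-y0)),1) for y in ys],"y",np.round(ys,1)); return s
E
cat > fix.py <<'E'
from h import *
skew("before")
goto(W(-6,-25,45),ori()); move_l(W(-6,-25,-10),speed=120); wait(.05); f0=fr()
for x in(6,9,11,12.5,13.5):
    move_l(W(x,-25,-10),speed=40); wait(.05); f=fr()-f0; print(x,np.round(f,2))
    if f[0]<-4: break
move_l(W(2,-25,-10),speed=80); move_l(W(2,-30,40),speed=200)
goto(W(31,-66,30),[-160,0,J()["rest"][2]])
skew("after"); print(get_obs()["t"])
E
python3 fix.py
```

```text
before angle 2.87 x at ends [28.9, 37.7] y [-40.9 133.4]
6 [0.62 1.02 0.44]
9 [0.29 0.34 0.04]
11 [-0.41  0.99  0.1 ]
12.5 [0.29 0.7  0.88]
13.5 [-3.93  0.22  2.14]
after angle -0.32 x at ends [33.7, 32.7] y [-41.3 132.5]
34.1333
```

The bar is straight on the fence again, at −0.3°. Now I push it home without bias.

```bash
cat > push3.py <<'E'
from h import *
move_l(W(31,-66,-6.5),speed=150); wait(.05); f0=fr(); ok=True
for y in(-46,-38,-32,-26,-10,4):
    move_l(W(31,y,-6.5),speed=45); f=fr()-f0; print(y,np.round(f,2))
    if np.abs(f).max()>6: print("stop");ok=False;break
if ok:
    for y in(6,8,9.5,11):
        move_l(W(31,y,-6.5),speed=30); f=fr()-f0; print(y,np.round(f,2))
        if f[1]<-3: break
y=rel(J()["rest"],[*get_obs()["tcp_pos"][:2],0])[1]
move_l(W(31,y-25,-6.5),speed=100); skew("end"); print(get_obs()["t"])
E
python3 push3.py
```

```text
-46 [ 0.46 -0.15  0.03]
-38 [-0.12  0.65  0.35]
-32 [-0.29 -0.19  0.41]
-26 [0.07 0.64 0.24]
-10 [0.11 0.04 1.11]
4 [-0.76 -0.08  0.93]
6 [-0.86  0.76 -0.73]
8 [-0.95  0.3   0.68]
9.5 [-1.36  0.26  0.22]
11 [-1.18 -0.21  1.01]
end angle 0.29 x at ends [31.9, 32.8] y [ 10.5 184.7]
38.525
```

Run:
```python
from h import *
move_l(W(31,-35,100),speed=150); skew("final"); wait(.2); print(get_obs()["t"]); print(sign_off())
```

```text
final angle 0.16 x at ends [31.7, 32.2] y [  9.2 183.4]
39.7
the job is handed in; nothing more can be done
None
```

I handed the job in at 39.7 s: the last camera measurement shows the crossbar through both uprights, its leading end about 2 mm from the end stop, straight to about 0.2°, and the gripper clear of it. I don't know the verdict, because `sign_off()` returned no result; on the way the bar jammed once at the second upright (38 N at the fingertips) and I straightened it and pushed again.

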